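# Shut the reagent cage and drop its latch

## Task

Shut the little gate of the reagent cage and latch it: lift the latch bar by its red thumb tab, swing the gate shut so that the bar passes over the striker lip, and lower the bar fully home in the catch, so that the gate stays shut when you let go. The catch has been moved on its slot, so feel for its back stop and press only lightly, never banging the latch post or its catch or loading it with more than 15 N; leave the two bottles and the beaker standing where they are.

Things in the scene. Friction and masses are not known exactly. Their poses are not given: they have to be found in the camera images.
- thumb_tab (a point): Grip middle of the red thumb tab on the latch bar: 12 mm thick (x), 28 long (y), 35 high, top 12 mm above this point, which is 173 mm above the bench with the bar level. x = gate's normal, into the cage; -y = along the bar to its free end. Pinch from above, jaws closing along x; the bar may turn in the jaws. Gate's top edge is 49 mm below this point; nothing else beside the tab.
- latch (a joint): Angle of the latch bar (rad): 0 = level on its stop (also when fully home in the catch); grows as the free end is lifted, limit 0.35. It clears the striker lip above about 0.09.
- gate (a joint): Angle of the gate (rad): 0 = in the plane of the gateway, grows as the free end swings towards the robot (clockwise from above). Blue frame, clear panel, 240 mm long, 12 mm thick, 124 mm high. A spring hinge stands it ajar near 0.6; at 0 it pushes open with 0.7 N m, plus 0.2 N m friction. Latched it reads -0.055 to 0.055, as the catch is set.
- gate_hinge (a point): Foot of the gate's vertical hinge axis on the bench plane, with the cage's axes: x = into the cage, square to the gateway; y = from latch post to hinge post (left seen from the robot); z up. With the gate at 0 the tab lies 190 mm along -y of it.
- post: Fixed grey latch post, 22x26 mm, axes as gate_hinge; origin at its foot on the bench plane, 260 mm along -y from the hinge axis. On it a dark steel catch, 26 mm long in y, clamped on an adjusting slot: the middle of its bar slot is anywhere from 12 mm before to 12 mm behind this origin in x; no reading tells where, so feel for its back stop.
- red_bottle: White bottle with red cap, 33 mm across, 66 mm tall, loose inside the cage; origin at the centre of its foot. Bystander.
- blue_bottle: White bottle with blue cap, 36 mm across, 74 mm tall, loose inside the cage; origin at the centre of its foot. Bystander.
- beaker: Empty clear beaker, 64 mm across, 89 mm tall, loose beside the latch post outside the cage; origin at the centre of its foot. Bystander.
- latch_pivot (a point): Pivot of the latch bar on top of the gate, 110 mm from the gate's hinge axis, 143 mm above the bench; it moves with the gate. With the bar level the tab's grip point lies 80 mm towards the free end and 30 mm above it. Steel bar, 10 mm thick, 14 mm high, reaching 172 mm beyond the pivot; 0.2 kg, falls by itself.
- post_top (a point): Point on the post's axis at the level bar's mid height, 143 mm above the bench (it stays with the post, not with the adjustable catch). The catch has a slot 13 mm wide in x for the 10 mm bar: robot-side striker lip 6 mm thick, its blunt top 148 mm above the bench, 12 mm above the underside of a level bar; tall back stop, top 190 mm; slot floor 133 mm.

How it is judged:
On the way:
1. the bar is held up over the striker (latch above 0.085 rad) with the gate swung shut (gate below 0.07 rad) (value of joint latch above 0.085 rad and value of joint gate below 0.07 rad), for 0.1 s.
At the end, for the whole second after the job is handed in: Let go, the gate stays shut against its spring (gate below 0.07 rad) with the bar fully home in the catch (latch below 0.03 rad), both at rest (value of joint gate below 0.07 rad and value of joint latch below 0.03 rad and velocity of joint gate between -0.03 and 0.03 rad/s and velocity of joint latch between -0.05 and 0.05 rad/s); the robot touches nothing.
It fails at once if the latch post or its catch is pressed or struck with more than 15 N (contact force between post and anything else above 15 N).
It fails at once if a bottle or the beaker is moved more than 25 mm or tipped (distance of any of red_bottle, blue_bottle, beaker from where it was at the start of the episode above 0.025 m or angle between any of red_bottle, blue_bottle, beaker's own z axis and vertical above 0.4 rad).
It also fails if it takes over 59 s, if anything falls off the work surface, if the arm or the gripper's body presses on something with over 40 N, if the wrist force passes 120 N, or if a joint passes its speed limit or range.

## Robot

A 7-joint arm with a two-finger parallel gripper is mounted at the origin on the work surface; the furniture and walls round the work are solid. World frame = base frame: x ahead of the robot, y to its left, z up, the work surface at z = 0. Lengths are in m, angles in rad, forces in N, time in s.
With the tool pointing down it reaches from about 0.4 to 0.85 m from the base axis. Payload 10.4 kg.
Tool frame: the origin (TCP) lies at the very end of the fingers, on their centre line; the grasp point (between the pads) lies r.grip_depth behind it (r.grip_depth is the distance from the TCP to the grasp point, in m); y points along the fingers, z is the direction in which the jaws open and shut, and the axes are right-handed (so a half turn about y gives the same grasp; the last joint's range is limited). The gripper opens to 87 mm and grips with 3 to 60 N. Pads are 19 mm wide; open, the fingers measure 117 mm over their backs; the gripper's body (75 mm by 190 mm) begins 51 mm behind the grasp point.
Start: joints at [1.106, 0.332, -0.065, 1.46, 0.022, 1.35, -0.088], TCP at [0.267, -0.565, 0.223] pointing down, gripper open.
Joint ranges: [-2.6, 2.6], [-0.5, 2.12], [-1.47, 1.34], [0.16, 2.42], [-1.27, 4.41], [0.06, 2.06], [-2.6, 2.6]. Speed limits (rad/s): [2.22, 2.22, 2.79, 2.79, 3.14, 3.14, 3.14].

## Interface

Orientations are given as a unit quaternion [x, y, z, w].
In Python, from bench import r gives the robot as it stands.
- The arm moves only by the shell command python3 -m jog 'ROWS' [OPENING] [FORCE]. ROWS is JSON, a list of rows, each a list of 6 numbers: the shift along the tool's x, y, z in m, then the turn, a rotation vector about the tool's x, y, z in degrees. A call has 1 to 12 rows; each row shifts and turns the pose as measured when the row begins, along the tool's axes as they then stand; what a row does not reach is not made up. A row lasts 1/12 s, in which the tool goes at most 41.7 mm and 7.16 degrees, less where a joint would pass 70% of its speed; a pose out of reach is approached as far as the arm can. A call with a gripper value outside its range is refused whole. OPENING is the opening, from -1 (shut) to 1 (fully open), so that 0 is half open, set as the call begins (- or left out, the last holds). The fingers move at their own pace and stop on an object; FORCE is the grip in N (left out, the last holds). Time passes only in rows, so rows that do not move let the fingers close. It gives the time, the measured TCP pose, the force and the opening at its end, in the units of the state.
- r.read_state(): the state, without advancing time (a new reading comes with each control period).
- r.camera(name): name is "scene" or "top" or "wrist"; returns a dict with "image" (400x640x3 uint8, red, green, blue), "range_z" (400x640 float32, m along the optical axis (not along the pixel's ray), 0 where there is no reading), "K" (3x3 intrinsics, pixels), "k1" (the pictures are not rectified: a ray, as slopes to the right and down, at radius r is drawn at 1 + k1 r^2 times it, then the intrinsics apply), "R" (3x3) and "t" (3): a world point X has camera coordinates R X + t. Camera axes: x right, y down, z forward; pixel columns grow to the right and rows downward; lengths in m; the calibration is good to about 2 mm. A picture is of the moment at which its call begins.
- r.close_job(): hands the job in, once; it reports no verdict.
The state is a dict: "time": time; "joint_positions": joint angles; "joint_vel": joint speeds; "joint_torque": joint torques, N m; "ee_pos": TCP position; "eef_rot": TCP orientation; "ft_force": force on the tool from outside, world axes, zero at the start; "torque": the same for the moment, N m; "width": finger opening in m.
Only numpy, scipy, OpenCV 4.12 (cv2) and the standard library are available. Lean on these libraries where they do the work, as an engineer would, in place of code of your own. Each camera call takes 0.05 s, during which the arm holds its last target. There are 200 camera calls.

## Working session

There is one attempt and no reset: what is moved stays moved. The work goes in short steps, Python scripts to look and compute and a shell command to move; the robot and the scene stay as the last step left them, time stands still between calls to the robot, and variables do not carry over. Pictures are saved under pics/ and viewed, about 8 in all and at most 12, crops included, and the job is handed in when it is done.

```bash
mkdir -p pics; ls; cat > h.py <<'E'
import numpy as np, cv2
from bench import r
def cam(n,save=None):
    c=r.camera(n)
    if save: cv2.imwrite('pics/'+save,c['image'][:,:,::-1])
    return c
def rays(c,uv):
    K=c['K'];uv=np.atleast_2d(np.asarray(uv,float))
    d=np.c_[(uv[:,0]-K[0,2])/K[0,0],(uv[:,1]-K[1,2])/K[1,1]];s=d.copy()
    for _ in range(20): s=d/(1+c['k1']*(s**2).sum(1,keepdims=True))
    return np.c_[s,np.ones(len(s))]
def onplane(c,uv,z):
    R,t=np.array(c['R']),np.array(c['t']);o=-R.T@t;d=rays(c,uv)@R
    return o+d*((z-o[2])/d[:,2])[:,None]
def depthpts(c,mask):
    v,u=np.nonzero(mask&(c['range_z']>0));z=c['range_z'][v,u]
    return (rays(c,np.c_[u,v])*z[:,None]-np.array(c['t']))@np.array(c['R'])
def red(c):
    h=cv2.cvtColor(c['image'],cv2.COLOR_RGB2HSV)
    return ((h[...,0]<8)|(h[...,0]>172))&(h[...,1]>140)&(h[...,2]>70)
E
python3 - <<'E'
from h import *
from scipy.spatial.transform import Rotation as Ro
s=r.read_state();print(s['time'],s['ee_pos'],s['width'],r.grip_depth,s['ft_force']);print(Ro.from_quat(s['eef_rot']).as_matrix().round(3))
for n in('scene','top'):
    c=cam(n,n+'0.png');m=red(c).astype('uint8')
    k,l,st,ce=cv2.connectedComponentsWithStats(m)
    for i in range(1,k):
        if st[i,4]>15:
            P=depthpts(c,l==i);print(n,st[i],ce[i].round(1),np.median(P,0).round(3) if len(P) else None, P.min(0).round(3),P.max(0).round(3))
im=np.vstack([cv2.imread('pics/scene0.png')])
E
```

```text
pics
0.0 [ 0.26700664 -0.56466704  0.22174194] 0.08725811568891689 0.0187 [-0.45823376 -0.42824203 -0.56619766]
[[-0.904 -0.001  0.428]
 [-0.428  0.001 -0.904]
 [ 0.    -1.    -0.001]]
scene [184  62  10   9  67] [188.4  66.7] [2.093 2.965 0.035] [2.066 2.917 0.004] [2.148 3.121 0.077]
scene [290 209   8  21 118] [293.6 219.1] [ 0.496 -0.052  0.175] [ 0.491 -0.057  0.154] [ 0.507 -0.034  0.187]
scene [343 221   6   4  21] [345.6 222.6] [ 0.68  -0.034  0.074] [ 0.674 -0.039  0.069] [ 0.686 -0.027  0.075]
top [340 176   6   6  31] [342.3 178.7] [ 0.684 -0.031  0.074] [ 0.678 -0.039  0.071] [ 0.692 -0.026  0.077]
top [344 245  12  10  66] [349.6 249.8] [ 0.504 -0.044  0.185] [ 0.495 -0.056  0.162] [ 0.515 -0.031  0.188]
```

View pics/scene0.png

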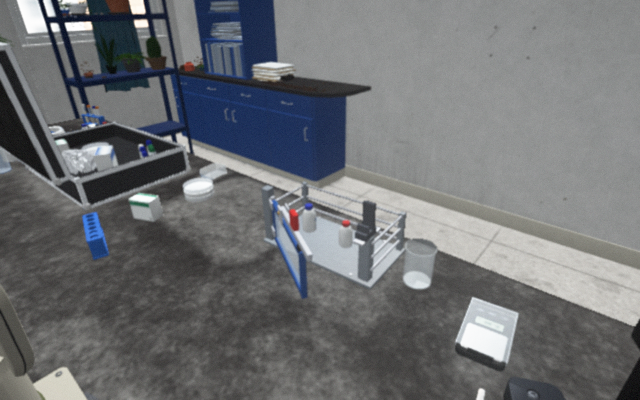

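View pics/top0.png

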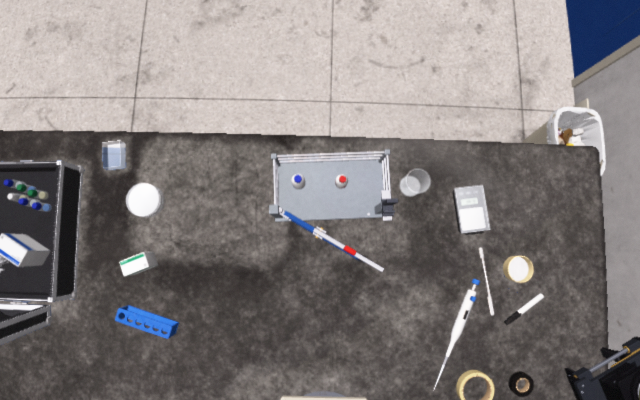

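The scene view shows the gate ajar with the tab at (293,219). In the top view the tab is at (350,250), the hinge post near (277,211), the latch post and catch near (388,207), the beaker at (415,182) and the bottles at (298,180) and (342,179). Next I measure the axes.

```bash
python3 - <<'E'
from h import *
c=cam('top')
im=c['image'][:,:,::-1][145:285,260:435]
cv2.imwrite('pics/crop1.png',cv2.resize(im,None,fx=4.4,fy=4.2,interpolation=cv2.INTER_CUBIC))
reg=np.zeros((400,640),bool);reg[145:285,262:400]=1
P=depthpts(c,reg)
print(np.array(c['t']),(-np.array(c['R']).T@np.array(c['t'])).round(3))
for lo,hi in((.19,.3),(.16,.19),(.135,.16),(.11,.135)):
    Q=P[(P[:,2]>lo)&(P[:,2]<hi)];print(lo,len(Q));
    # cluster
    if len(Q):
        g=np.zeros((400,640),'uint8');reg2=np.zeros(reg.shape,bool)
        v,u=np.nonzero(reg&(c['range_z']>0));k=(P[:,2]>lo)&(P[:,2]<hi);g[v[k],u[k]]=1
        n,l,st,ce=cv2.connectedComponentsWithStats(g)
        for i in range(1,n):
            if st[i,4]>5:
                A=depthpts(c,l==i);print('  px',st[i],ce[i].round(1),'med',np.median(A,0).round(3),A.min(0).round(3),A.max(0).round(3))
E
```

```text
[0.00823186 0.64015048 0.96914034] [0.513 0.035 1.042]
0.19 29
  px [387 198  11   5  29] [392.  199.7] med [ 0.618 -0.137  0.191] [ 0.613 -0.149  0.19 ] [ 0.623 -0.126  0.194]
0.16 113
  px [385 198  12   6  37] [390.2 201.3] med [ 0.614 -0.136  0.186] [ 0.613 -0.148  0.163] [ 0.623 -0.124  0.19 ]
  px [344 245  13  10  71] [349.5 249.6] med [ 0.504 -0.042  0.185] [ 0.495 -0.058  0.161] [ 0.515 -0.031  0.187]
0.135 519
  px [383 200  12  13  59] [387.5 208.2] med [ 0.599 -0.136  0.148] [ 0.594 -0.151  0.135] [ 0.622 -0.125  0.16 ]
  px [269 204  10  10  97] [273.5 208.6] med [0.595 0.133 0.148] [0.585 0.123 0.137] [0.607 0.145 0.152]
  px [313 226  32  23 208] [326.  236.2] med [0.535 0.014 0.151] [ 0.508 -0.034  0.139] [0.557 0.039 0.159]
  px [354 252  30  20 152] [368.4 261.5] med [ 0.479 -0.09   0.15 ] [ 0.457 -0.125  0.135] [ 0.499 -0.057  0.154]
0.11 478
  px [381 190  13  30 224] [385.9 204.6] med [ 0.61  -0.135  0.12 ] [ 0.58  -0.152  0.113] [ 0.652 -0.124  0.135]
  px [271 206  44  26 217] [295.  218.9] med [0.576 0.083 0.125] [0.546 0.037 0.111] [0.606 0.142 0.13 ]
```

View pics/crop1.png

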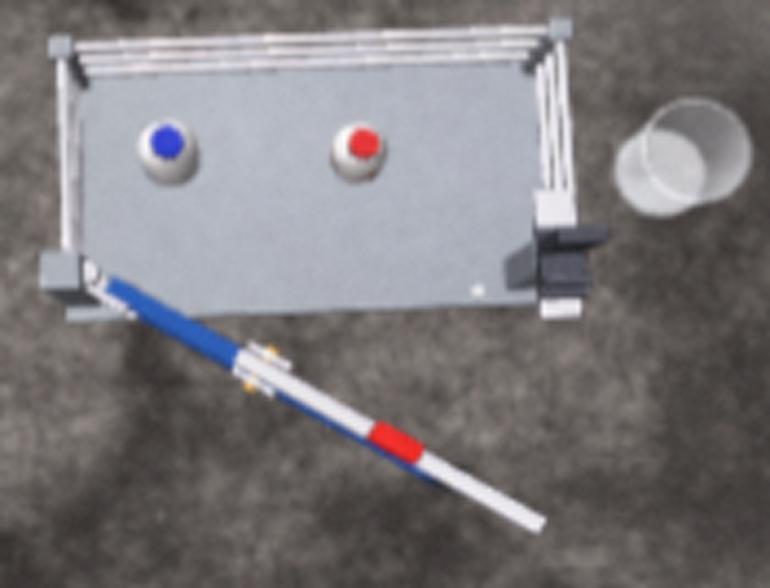

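```bash
cat >> h.py <<'E'
def tool(dw):  # world vector -> tool axes
    from scipy.spatial.transform import Rotation as Ro
    return Ro.from_quat(r.read_state()['eef_rot']).inv().apply(dw)
def st():
    from scipy.spatial.transform import Rotation as Ro
    s=r.read_state();M=Ro.from_quat(s['eef_rot']).as_matrix()
    print('t',round(s['time'],2),'p',np.round(s['ee_pos'],4),'zaz',np.degrees(np.arctan2(M[1,2],M[0,2])).round(2),'down',M[2].round(3),'F',np.round(s['ft_force'],1),'w',round(s['width'],4))
    return s
E
python3 - <<'E'
from h import *
c=cam('top')
px=lambda x,y:(260+x/4.4,145+y/4.2)
B=onplane(c,[px(60,45),px(562,27)],.11);d=B[1]-B[0];print('back',B.round(3),'yaw deg',np.degrees(np.arctan2(d[0],-d[1])))
F=onplane(c,[px(67,320),px(535,302)],.0);d=F[1]-F[0];print('floor',F.round(3),np.degrees(np.arctan2(d[0],-d[1])))
h=cv2.cvtColor(c['image'],cv2.COLOR_RGB2HSV)
m=red(c);m[:230]=0;v,u=np.nonzero(m);print('tab',onplane(c,[[u.mean(),v.mean()]],.183))
# bar centreline: bright low-sat pixels
b=(h[...,1]<40)&(h[...,2]>150);k=np.zeros_like(b);k[235:285,320:390]=1;b&=k
v,u=np.nonzero(b);W=onplane(c,np.c_[u,v],.15)
vx,vy,x0,y0=cv2.fitLine(W[:,:2].astype('float32'),cv2.DIST_HUBER,0,.001,.001).ravel()
s=np.sign(-vy);print('bar',len(W),x0,y0,'dir',s*vx,s*vy,'a deg',np.degrees(np.arctan2(-s*vx,-s*vy)))
st();p=np.array(r.read_state()['ee_pos'])
T=onplane(c,[[0,0]],.18)
E
```

```text
back [[ 0.732  0.143  0.11 ]
 [ 0.751 -0.143  0.11 ]] yaw deg 3.854241205238621
floor [[ 0.575  0.144  0.   ]
 [ 0.594 -0.147  0.   ]] 3.778403107236778
tab [[ 0.50437721 -0.04376826  0.183     ]]
bar 256 0.4981979 -0.054165315 dir -0.48000047 -0.87726825 a deg 28.68543
t 0.2 p [ 0.2672 -0.5648  0.2221] zaz -64.68 down [ 0.    -1.    -0.001] F [ 0.1 -0.1 -0.4] w 0.0871
```

```bash
python3 -m jog '[[-0.029,-0.002,-0.025,0,0,0],[-0.029,-0.002,-0.025,0,0,0],[-0.029,-0.002,-0.025,0,0,0],[-0.029,-0.002,-0.025,0,0,0],[-0.029,-0.002,-0.025,0,0,0],[-0.029,-0.002,-0.025,0,0,0],[-0.029,-0.002,-0.025,0,0,0],[-0.029,-0.001,-0.025,0,0,0],[-0.029,0,-0.025,0,0,0],[-0.029,0,-0.025,0,0,0],[-0.029,0,-0.025,0,0,0],[-0.029,0,-0.025,0,0,0]]' 1 20; python3 -m jog '[[0,0,0,0,-6,0],[0,0,0,0,-6,0],[0,0,0,0,-6,0],[0,0,0,0,-6,0],[0,0,0,0,-6,0],[0,0,0,0,-6,0]]'; python3 -c "
from h import *
s=st();print(tool(np.array([.504,-.044,.235])-s['ee_pos']))"
```

```text
time: 1.2
ee_pos: [0.4553, -0.1345, 0.234]
eef_rot: [0.151, -0.691, 0.691, -0.147]
ft_force: [0.8, -0.8, 0.4]
width: 0.0867
time: 1.7
ee_pos: [0.4587, -0.1219, 0.2342]
eef_rot: [-0.368, 0.605, -0.604, 0.366]
ft_force: [-0.0, 0.2, -0.0]
width: 0.0871
t 1.7 p [ 0.4587 -0.1219  0.2342] zaz -27.54 down [ 0.002 -1.    -0.003] F [-0.   0.2 -0. ] w 0.0871
[-0.09001399 -0.000978    0.00419926]
```

```bash
python3 -m jog '[[-0.03,0,0.0015,0,1,0],[-0.03,0,0.0015,0,0,0],[-0.03,0,0.001,0,0,0],[0,0,0,0,0,0]]'; python3 - <<'E'
from h import *
s=st();print(tool(np.array([.504,-.044,.235])-s['ee_pos']))
c=cam('wrist','w1.png')
m=red(c).astype('uint8');n,l,S,ce=cv2.connectedComponentsWithStats(m)
for i in range(1,n):
    if S[i,4]>50:
        P=depthpts(c,l==i);T=P[P[:,2]>.178] if len(P) else P
        print(S[i],ce[i].round(1),len(T));
        if len(T)>20:
            q=cv2.minAreaRect(T[:,:2].astype('float32')*1000);print('top',np.median(T,0).round(4),q, T.max(0).round(3))
print(onplane(c,[[320,200]],.185))
E
```

```text
time: 2.03
ee_pos: [0.5048, -0.0433, 0.2338]
eef_rot: [-0.365, 0.607, -0.606, 0.362]
ft_force: [-0.9, 0.9, 0.3]
width: 0.0869
t 2.03 p [ 0.5048 -0.0433  0.2338] zaz -28.1 down [ 0.002 -1.    -0.003] F [-0.9  0.9  0.3] w 0.0869
[ 0.00097969 -0.00119492 -0.0003781 ]
[481  68  23  22 382] [491.8  78.5] 0
[311 194  18  50 860] [319.7 219. ] 687
top [ 0.5038 -0.0435  0.184 ] ((503.38507080078125, -44.36809158325195), (26.580169677734375, 11.54809284210205), 61.53139114379883) [ 0.514 -0.032  0.186]
[[ 0.51200105 -0.02887739  0.185     ]]
```

View pics/w1.png

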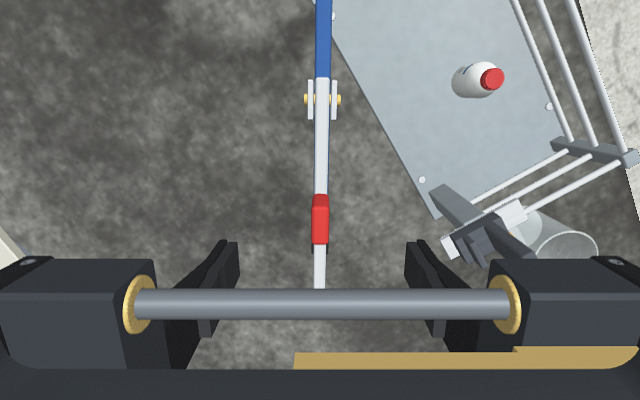

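The tab at (320,219) sits centred between the fingers at (238) and (405), aligned with the jaws. I go down and pinch it.

```bash
python3 -m jog '[[0.0004,0.025,-0.0005,0,0,0],[0.0004,0.025,0,0,0,0],[0,0.02,0,0,0,0],[0,0.007,0,0,0,0],[0,0,0,0,0,0]]' && python3 -m jog '[[0,0,0,0,0,0],[0,0,0,0,0,0],[0,0,0,0,0,0],[0,0,0,0,0,0],[0,0,0,0,0,0],[0,0,0,0,0,0],[0,0,0,0,0,0]]' -1 20; python3 -c "
from h import *
st()"
```

```text
time: 2.5
ee_pos: [0.5024, -0.0493, 0.1548]
eef_rot: [0.364, -0.606, 0.607, -0.361]
ft_force: [0.5, -1.1, 0.0]
width: 0.0871
time: 3.08
ee_pos: [0.5043, -0.051, 0.1597]
eef_rot: [0.362, -0.605, 0.609, -0.362]
ft_force: [0.9, 0.2, 0.9]
width: 0.0481
t 3.08 p [ 0.5043 -0.051   0.1597] zaz -28.38 down [ 0.003 -1.     0.005] F [0.9 0.2 0.9] w 0.0481
```

```bash
python3 -m jog '[[-0.005,0.004,-0.003,0,0,0],[0,0,0,0,0,0],[0,0,0,0,0,0]]'; python3 -c "
from h import *
s=st();print(tool(np.array([.5036,-.0439,.155])-s['ee_pos']))"
```

```text
time: 3.33
ee_pos: [0.5043, -0.0445, 0.1557]
eef_rot: [0.362, -0.605, 0.61, -0.362]
ft_force: [0.4, -0.5, 0.4]
width: 0.0279
t 3.33 p [ 0.5043 -0.0445  0.1557] zaz -28.38 down [ 0.003 -1.     0.006] F [ 0.4 -0.5  0.4] w 0.0279
[-0.00020472  0.00067182 -0.00091734]
```

```bash
python3 -m jog '[[0,0,-0.001,0,0,0],[0,0,0,0,0,0],[0,0,0,0,0,0],[0,0,0,0,0,0],[0,0,0,0,0,0]]'; python3 -c "
from h import *
st()"
```

```text
time: 3.75
ee_pos: [0.5032, -0.0436, 0.1554]
eef_rot: [0.362, -0.605, 0.609, -0.362]
ft_force: [0.4, -0.2, 0.5]
width: 0.0117
t 3.75 p [ 0.5032 -0.0436  0.1554] zaz -28.38 down [ 0.003 -1.     0.005] F [ 0.4 -0.2  0.5] w 0.0117
```

```bash
python3 -m jog '[[-0.001,-0.003,0,0,0,0],[-0.0015,-0.003,0,0,0,0],[-0.0015,-0.003,0,0,0,0],[-0.0015,-0.0035,0,0,0,0],[-0.002,-0.0035,0,0,0,0],[0,0,0,0,0,0]]'; python3 -c "
from h import *
st()"
```

```text
time: 4.25
ee_pos: [0.5059, -0.0376, 0.1713]
eef_rot: [0.363, -0.606, 0.609, -0.361]
ft_force: [1.3, -0.9, -4.7]
width: 0.0117
t 4.25 p [ 0.5059 -0.0376  0.1713] zaz -28.47 down [ 0.005 -1.     0.002] F [ 1.3 -0.9 -4.7] w 0.0117
```

```bash
python3 -m jog '[[-0.0003,0,0.0096,0,-3,0],[-0.0003,0,0.0096,0,-3,0],[-0.0003,0,0.0096,0,-3,0],[-0.0003,0,0.0096,0,-3,0]]'; cat >> h.py <<'E'
H=np.array([.5956,.1229]);YAW=np.radians(3.8)
def gate():
    s=st();d=np.array(s['ee_pos'][:2])-H
    print('R',np.hypot(*d).round(4),'gate est',round(np.arctan2(-d[0],-d[1])+YAW,4),'by tool',(YAW-np.arctan2(*[Mz(s)[1],Mz(s)[0]])).round(4))
    M=tool(np.r_[s['ft_force']]);print('Ftool',M.round(1))
def Mz(s):
    from scipy.spatial.transform import Rotation as Ro
    return Ro.from_quat(s['eef_rot']).as_matrix()[:,2]
E
python3 -c "
from h import *
gate()"
```

```text
time: 4.58
ee_pos: [0.54, -0.0522, 0.1716]
eef_rot: [0.428, -0.564, 0.566, -0.422]
ft_force: [-0.3, 0.5, -3.0]
width: 0.0123
t 4.58 p [ 0.54   -0.0522  0.1716] zaz -16.08 down [ 0.008 -1.    -0.002] F [-0.3  0.5 -3. ] w 0.0123
R 0.1838 gate est 0.374 by tool 0.347
Ftool [-0.4  3.  -0.4]
```

```bash
python3 -m jog '[[-0.0003,0,0.0096,0,-2.6,0],[-0.0003,0,0.0096,0,-2.7,0],[-0.0003,0,0.0096,0,-2.8,0],[-0.0003,0,0.0096,0,-2.8,0]]'; 
python3 -c "
from h import *
gate()"
```

```text
time: 4.92
ee_pos: [0.5777, -0.0601, 0.1712]
eef_rot: [-0.483, 0.52, -0.52, 0.475]
ft_force: [-2.6, 0.5, -1.9]
width: 0.012
t 4.92 p [ 0.5777 -0.0601  0.1712] zaz -4.71 down [ 0.008 -1.    -0.008] F [-2.6  0.5 -1.9] w 0.012
R 0.1839 gate est 0.1639 by tool 0.1486
Ftool [-0.3  1.9 -2.6]
```

```bash
python3 - <<'E'
from h import *
c=cam('wrist','w2.png');s=cam('scene','s2.png');cv2.imwrite('pics/s2c.png',cv2.resize(cv2.imread('pics/s2.png')[160:310,240:460],None,fx=3.4,fy=3.4,interpolation=cv2.INTER_CUBIC))
E
```

```text
(no output)
```

View pics/w2.png

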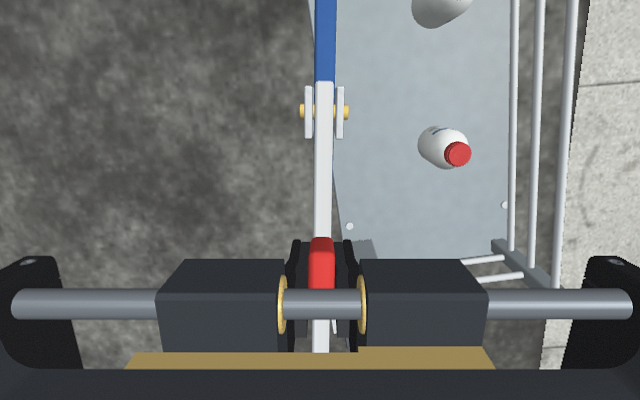

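View pics/s2c.png

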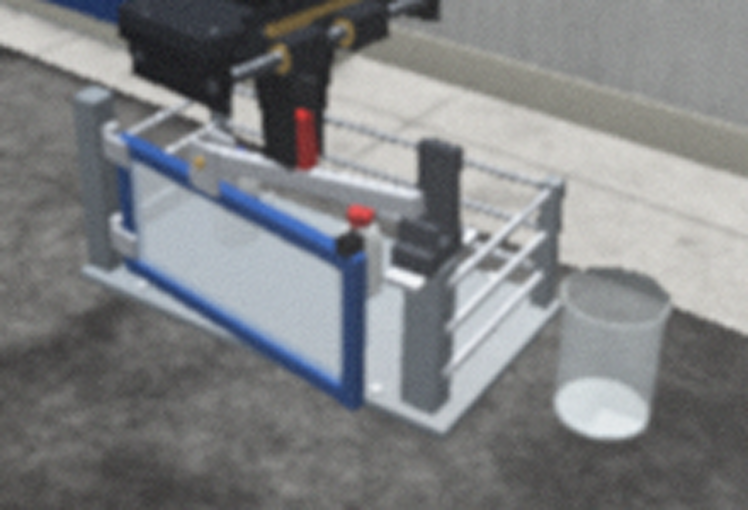

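The bar is lifted clear: the tab at (305,140) is in the jaws and the bar end at (425,205) is above the lip at (420,250) and in front of the back stop at (440,190). I carry on slowly and watch the force.

```bash
python3 -m jog '[[0,0,0.004,0,-1,0],[0,0,0.004,0,-1,0],[0,0,0.004,0,-1,0],[0,0,0.003,0,-0.9,0],[0,0,0.001,0,0,0]]'; 
python3 -c "
from h import *
gate()"
```

```text
time: 5.43
ee_pos: [0.5928, -0.061, 0.1711]
eef_rot: [-0.502, 0.504, -0.502, 0.492]
ft_force: [-4.6, -0.5, -1.6]
width: 0.0117
t 5.43 p [ 0.5928 -0.061   0.1711] zaz -0.75 down [ 0.008 -1.    -0.012] F [-4.6 -0.5 -1.6] w 0.0117
R 0.1839 gate est 0.0814 by tool 0.0794
Ftool [ 0.5  1.7 -4.5]
```

```bash
for i in 1; do python3 -m jog '[[0,0,0.0015,0,-0.4,0],[0,0,0.0015,0,-0.4,0],[0,0,0.0015,0,-0.4,0]]'; done
python3 -c "
from h import *
gate()"
```

```text
time: 5.68
ee_pos: [0.5968, -0.0611, 0.1711]
eef_rot: [0.508, -0.499, 0.497, -0.497]
ft_force: [-4.5, -0.9, -1.5]
width: 0.0119
t 5.68 p [ 0.5968 -0.0611  0.1711] zaz 0.5 down [ 0.009 -1.    -0.013] F [-4.5 -0.9 -1.5] w 0.0119
R 0.184 gate est 0.0598 by tool 0.0576
Ftool [ 0.8  1.6 -4.5]
```

```bash
python3 -m jog '[[0,0,0.0015,0,-0.4,0],[0,0,0.0015,0,-0.4,0]]'
python3 -c "
from h import *
gate()"
```

```text
time: 5.85
ee_pos: [0.5994, -0.061, 0.1711]
eef_rot: [0.512, -0.495, 0.493, -0.5]
ft_force: [-4.9, -1.7, -0.7]
width: 0.0119
t 5.85 p [ 0.5994 -0.061   0.1711] zaz 1.34 down [ 0.009 -1.    -0.015] F [-4.9 -1.7 -0.7] w 0.0119
R 0.1839 gate est 0.0455 by tool 0.0429
Ftool [ 1.6  0.8 -4.9]
```

```bash
python3 -m jog '[[0,0,0.0014,0,-0.4,0],[0,0,0.0012,0,-0.4,0]]'
python3 -c "
from h import *
gate()"
```

```text
time: 6.02
ee_pos: [0.6017, -0.0609, 0.1711]
eef_rot: [0.516, -0.492, 0.489, -0.503]
ft_force: [-5.6, -1.8, -1.1]
width: 0.0118
t 6.02 p [ 0.6017 -0.0609  0.1711] zaz 2.17 down [ 0.009 -1.    -0.016] F [-5.6 -1.8 -1.1] w 0.0118
R 0.1839 gate est 0.0333 by tool 0.0285
Ftool [ 1.6  1.2 -5.6]
```

```bash
python3 -m jog '[[0,0,0.0012,0,-0.35,0]]'
python3 -c "
from h import *
gate()"
```

```text
time: 6.1
ee_pos: [0.6027, -0.0609, 0.171]
eef_rot: [0.517, -0.49, 0.487, -0.505]
ft_force: [-5.2, -1.0, -1.8]
width: 0.0121
t 6.1 p [ 0.6027 -0.0609  0.171 ] zaz 2.53 down [ 0.009 -1.    -0.016] F [-5.2 -1.  -1.8] w 0.0121
R 0.184 gate est 0.0278 by tool 0.0222
Ftool [ 0.7  1.9 -5.2]
```

```bash
python3 -m jog '[[0,0,0.0012,0,-0.35,0]]'
python3 -c "
from h import *
gate()"
```

```text
time: 6.18
ee_pos: [0.6034, -0.0609, 0.171]
eef_rot: [0.519, -0.489, 0.485, -0.506]
ft_force: [-11.2, -1.6, 3.5]
width: 0.012
t 6.18 p [ 0.6034 -0.0609  0.171 ] zaz 2.88 down [ 0.009 -1.    -0.018] F [-11.2  -1.6   3.5] w 0.012
R 0.184 gate est 0.024 by tool 0.016
Ftool [  1.1  -3.3 -11.3]
```

```bash
python3 -m jog '[[0,0,0.0012,0,-0.35,0]]'
python3 -c "
from h import *
gate()"
```

```text
time: 6.27
ee_pos: [0.6034, -0.0608, 0.1709]
eef_rot: [0.521, -0.488, 0.483, -0.506]
ft_force: [-13.6, -0.6, 4.6]
width: 0.0117
t 6.27 p [ 0.6034 -0.0608  0.1709] zaz 3.23 down [ 0.009 -1.    -0.021] F [-13.6  -0.6   4.6] w 0.0117
R 0.1839 gate est 0.0241 by tool 0.0099
Ftool [ -0.2  -4.3 -13.7]
```

Contact with the back stop is clear: the force rose from 5 to 13 N at x=0.6034, roughly 6 N on the post. I back off about 1 mm to the middle of the slot.

```bash
python3 -m jog '[[0,0,-0.0014,0,0.6,0],[0,0,0,0,0,0]]'
python3 -c "
from h import *
gate()"
```

```text
time: 6.43
ee_pos: [0.6018, -0.0609, 0.1711]
eef_rot: [0.519, -0.491, 0.486, -0.504]
ft_force: [-3.8, -1.9, -1.9]
width: 0.012
t 6.43 p [ 0.6018 -0.0609  0.1711] zaz 2.6 down [ 0.009 -1.    -0.021] F [-3.8 -1.9 -1.9] w 0.012
R 0.1839 gate est 0.0324 by tool 0.021
Ftool [ 1.7  2.  -3.8]
```

```bash
python3 -m jog '[[0.0012,0.0024,0.0004,0,0,0],[0.0013,0.0024,0,0,0,0],[0.0013,0.0022,0,0,0,0]]'
python3 -c "
from h import *
gate()"
```

```text
time: 6.68
ee_pos: [0.6027, -0.064, 0.1648]
eef_rot: [0.518, -0.491, 0.486, -0.504]
ft_force: [-5.1, -0.3, 0.2]
width: 0.0119
t 6.68 p [ 0.6027 -0.064   0.1648] zaz 2.64 down [ 0.009 -1.    -0.019] F [-5.1 -0.3  0.2] w 0.0119
R 0.187 gate est 0.0285 by tool 0.0202
Ftool [ 0.  -0.1 -5.1]
```

```bash
python3 -m jog '[[0.0011,0.002,0,0,0,0],[0.0010,0.002,0,0,0,0]]'
python3 -c "
from h import *
gate()"
```

```text
time: 6.85
ee_pos: [0.6028, -0.0658, 0.1604]
eef_rot: [0.518, -0.491, 0.485, -0.505]
ft_force: [-4.1, -0.2, 0.9]
width: 0.0119
t 6.85 p [ 0.6028 -0.0658  0.1604] zaz 2.68 down [ 0.008 -1.    -0.019] F [-4.1 -0.2  0.9] w 0.0119
R 0.1888 gate est 0.0284 by tool 0.0196
Ftool [ 0.1 -0.8 -4.1]
```

```bash
python3 -m jog '[[0.0008,0.0015,0,0,0,0],[0.0006,0.0013,0,0,0,0]]'
python3 -c "
from h import *
gate()"
```

```text
time: 7.02
ee_pos: [0.6028, -0.067, 0.157]
eef_rot: [0.518, -0.491, 0.485, -0.505]
ft_force: [-4.6, 0.8, 0.3]
width: 0.0121
t 7.02 p [ 0.6028 -0.067   0.157 ] zaz 2.69 down [ 0.007 -1.    -0.019] F [-4.6  0.8  0.3] w 0.0121
R 0.1901 gate est 0.0284 by tool 0.0194
Ftool [-1.  -0.3 -4.6]
```

```bash
python3 -m jog '[[0.0004,0.0012,0,0,0,0],[0,0.0006,0,0,0,0]]'
python3 -c "
from h import *
gate()"
```

```text
time: 7.18
ee_pos: [0.6034, -0.0674, 0.1557]
eef_rot: [0.518, -0.491, 0.486, -0.505]
ft_force: [-5.0, 0.7, 8.0]
width: 0.0117
t 7.18 p [ 0.6034 -0.0674  0.1557] zaz 2.69 down [ 0.007 -1.    -0.018] F [-5.   0.7  8. ] w 0.0117
R 0.1905 gate est 0.0254 by tool 0.0193
Ftool [-0.9 -8.  -5.1]
```

```bash
python3 -m jog '[[0,0,-0.0012,0,0.3,0],[0,0,-0.001,0,0,0]]'
python3 -c "
from h import *
gate()"
```

```text
time: 7.35
ee_pos: [0.602, -0.0673, 0.1562]
eef_rot: [0.516, -0.491, 0.487, -0.505]
ft_force: [-1.6, 0.2, -0.2]
width: 0.0119
t 7.35 p [ 0.602  -0.0673  0.1562] zaz 2.4 down [ 0.007 -1.    -0.016] F [-1.6  0.2 -0.2] w 0.0119
R 0.1903 gate est 0.0325 by tool 0.0245
Ftool [-0.3  0.2 -1.6]
```

The bar bottomed on its stop (8 N up at the original height). With the tool eased back, the lip carries the spring load, since the tool force fell from 5 to 1.6 N. I release.

```bash
python3 -m jog '[[0,0,0,0,0,0],[0,0,0,0,0,0],[0,0,0,0,0,0],[0,0,0,0,0,0],[0,0,0,0,0,0],[0,0,0,0,0,0]]' 0.1
python3 -c "
from h import *
gate()"
```

```text
time: 7.85
ee_pos: [0.6035, -0.0681, 0.1564]
eef_rot: [0.515, -0.49, 0.489, -0.505]
ft_force: [-0.4, 0.3, -0.1]
width: 0.0431
t 7.85 p [ 0.6035 -0.0681  0.1564] zaz 2.39 down [ 0.008 -1.    -0.012] F [-0.4  0.3 -0.1] w 0.0431
R 0.1912 gate est 0.025 by tool 0.0246
Ftool [-0.3  0.1 -0.4]
```

```bash
python3 -m jog '[[0,-0.01,0,0,0,0],[0,-0.02,0,0,0,0],[0,-0.025,0,0,0,0],[0,-0.03,0,0,0,0],[0,-0.03,0,0,0,0],[0,0,0,0,0,0],[0,0,0,0,0,0]]'
python3 - <<'E'
from h import *
st()
c=cam('wrist','w3.png')
m=red(c).astype('uint8');n,l,S,ce=cv2.connectedComponentsWithStats(m)
for i in range(1,n):
    if S[i,4]>80:
        P=depthpts(c,l==i);T=P[P[:,2]>.175]
        if len(T)>20: print('tab top',np.median(T,0).round(4),T.max(0).round(4),cv2.minAreaRect(T[:,:2].astype('float32')*1000))
s=cam('scene','s3.png');cv2.imwrite('pics/s3c.png',cv2.resize(cv2.imread('pics/s3.png')[160:310,240:460],None,fx=3.4,fy=3.4,interpolation=cv2.INTER_CUBIC))
E
```

```text
time: 8.43
ee_pos: [0.6042, -0.0668, 0.2797]
eef_rot: [0.516, -0.49, 0.488, -0.505]
ft_force: [0.0, 0.2, -0.0]
width: 0.0478
t 8.43 p [ 0.6042 -0.0668  0.2797] zaz 2.43 down [ 0.007 -1.    -0.013] F [ 0.   0.2 -0. ] w 0.0478
tab top [ 0.6019 -0.0668  0.1842] [ 0.608  -0.0547  0.1865] ((601.777587890625, -68.07289123535156), (11.231744766235352, 26.73447608947754), 2.7672204971313477)
```

View pics/s3c.png

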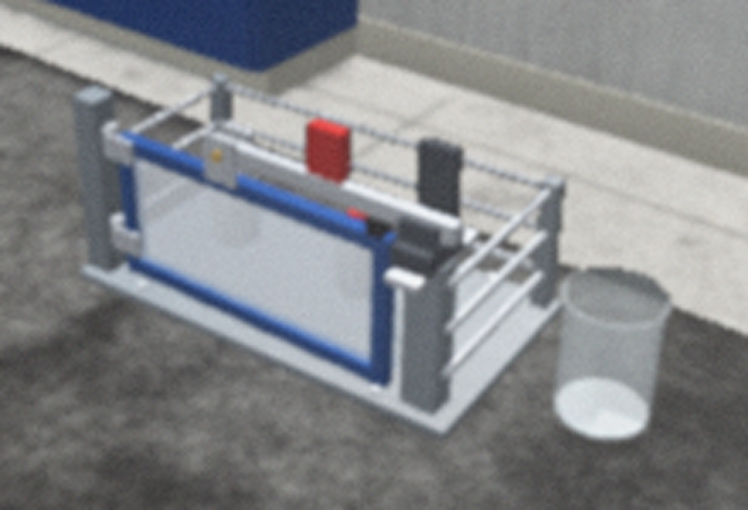

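View pics/w3.png

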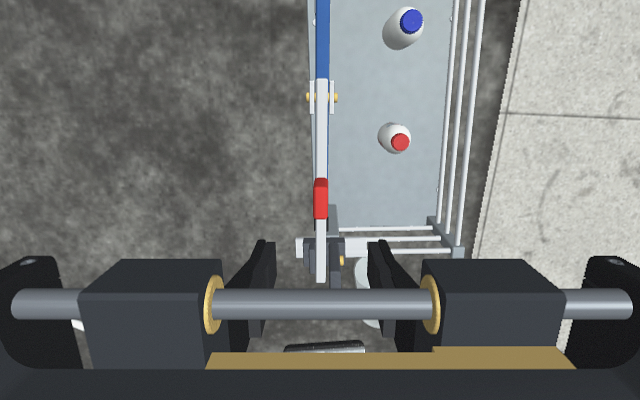

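The bar lies in the catch at (430,215), between lip and back stop, with the tab level and the gate shut. Bottles and beaker are standing, and the gripper is well clear. I hand it in.

```bash
python3 -c "
from h import *
st();print(r.close_job())"
```

```text
t 8.53 p [ 0.6041 -0.0667  0.279 ] zaz 2.44 down [ 0.007 -1.    -0.013] F [-0.4 -0.3 -0.3] w 0.0475
the job is handed in; nothing more can be done
None
```

The gate is shut and latched, and I handed the job in at 8.5 s; the hand-in reports no verdict.

**What I did:** I pinched the tab and lifted the bar to about 0.2 rad. I swung the gate shut in small steps until the bar touched the back stop. The tool force rose from 5 to about 13.6 N there, which I estimate as about 6 N on the catch. I then backed off about 1 mm, lowered the bar onto its stop, eased the spring load onto the lip, let go and withdrew.

**Last checks:**
- **Bar:** the tab top measured about 184 mm above the bench, the same as with the bar level at the start. The picture shows the bar in the catch between lip and back stop.
- **Gate:** it stayed shut after release, at an estimated 0.03 rad (limit 0.07).
- **Bottles and beaker:** they look upright and undisturbed in the pictures; I did not measure their positions again.
- **Robot:** the gripper is about 95 mm above the tab, and the force reading is about zero.

**Disagreement:** during the swing the gate angle from tool position and from tool heading differed by up to 0.015 rad (0.027 in one mid-swing reading). This is well inside the margin and has no effect on the result.

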